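Crimp a vial and hold the guard up for inspection

ROBOT

A 6-joint arm with a two-finger parallel gripper is mounted at the origin on a cart in front of the work surface, level with it; the furniture and walls round the work are solid. World frame = base frame: x ahead of the robot, y to its left, z up, the work surface at z = 0. Lengths are in mm, angles in degrees, forces in N, time in s.
With the tool pointing down it reaches from about 350 to 725 mm from the base axis. Payload 4.3 kg.
Tool frame: the origin (TCP) lies midway between the tips of the shut fingers; the grasp point (between the pads) lies 19 mm behind it; z points along the fingers, y is the line along which they close (so a half turn about z gives the same grasp; the last joint's range is limited). The gripper opens to 85 mm and grips with 20 to 120 N. Pads are 22 mm wide; open, the fingers measure 114 mm over their backs; the gripper's body (76 mm by 85 mm) begins 54 mm behind the grasp point. The pads swing forward as they close: fully open they stand 13 mm farther back than shut.
Start: joints at [-69.975, 21.618, 4.641, 73.018, 0, 83.68], TCP at [255.183, -515.314, 231.329] pointing down, gripper open.
Joint ranges: [-156.06, 156.06], [-48.1, 94.91], [-58.44, 69.94], [-101.28, 121.22], [-78.64, 73.56], [-180, 180]. Speed limits (degrees/s): [147.25, 147.25, 180, 180, 180, 180].

INTERFACE

Orientations are given as a 3x3 rotation matrix whose columns are the frame's x, y, z axes.
In Python, from cell import move_pose, move_straight, move_j, ungrasp, close, wait, solve_ik, state, get_image, calibration, Unreachable, finish_job gives the robot as it stands. The module is installed in compiled form; this text tells all that it offers. Calls block until the motion is done:
- move_pose(position, orientation): joint-space move of the TCP to a pose.
- move_straight(position, orientation=None, speed=150, contact_N=None): straight line of the TCP; orientation=None keeps the orientation; speed is the mean speed in mm/s. With contact_N (N) it stops when the force on the tool has changed by that much, and returns True; else False.
- move_j(angles): joint-space move.
- ungrasp() and close(grasp_force=None): open the fingers fully, or close them until they stop; grasp_force is the grip in N (None keeps the last).
- wait(seconds).
- solve_ik(position, orientation): joint angles nearest the present ones, or None.
- state(): the state.
- get_image(name): name is "scene" or "top"; returns the picture (400x640x3 uint8, blue, green, red); there is no depth.
- calibration(name): a dict with "fx", "fy", "cx", "cy" (pixels), "distortion" ([k1, k2, p1, p2, k3] as OpenCV has them; the pictures are not rectified), "position" and "rotation" of the camera in the world. Camera axes: x right, y down, z forward; pixel columns grow to the right and rows downward; lengths in mm; the calibration is good to about 2 mm. A picture is of the moment at which its call begins. calibration takes no time and is no camera call.
A pose or a line that the arm cannot do raises Unreachable and nothing moves.
- finish_job(): hands the job in; it is judged then, once.
The state is a dict: "t": time; "joint_positions": joint angles; "qd": joint speeds; "tau": joint torques, N m; "ee_pos": TCP position; "orientation": TCP orientation; "force": force on the tool from outside, world axes, zero at the start; "wrist_torque": the same for the moment, N m; "opening": opening from 0.0 (shut) to 1.0 (fully open); "gripper_force": force on a finger pad.
Only numpy, scipy, OpenCV 4.12 (cv2) and the standard library are available. Lean on these libraries where they do the work, as an engineer would, in place of code of your own. Each camera call takes 0.05 s, during which the arm holds its last target. There are 200 camera calls.

TASK

Crimp the vial in the bench capper: with the guard lid shut, pull the lever down through its full stroke to the stop, then keep hold and ease it slowly back up to its rest, taking about two to three seconds and not letting it snap back. Then raise the guard lid by its pull tab until it is parallel with the setting arm on its left side, and finish while still holding the lid still at that angle with the gripper (it falls shut if let go). Leave the vial rack, tape roll and syringe beside the capper where they are.

Things in the scene. Friction and masses are not known exactly. Their poses are not given: they have to be found in the camera images.
- capper: bench vial capper, fixed: grey base plate 190 x 280 x 22 mm, on it a white open-topped chamber 120 (x) x 130 (y) mm, top edge 106 mm over the bench, the vial inside, and a white cam block on its right (top 127 mm over the bench). Origin: on the bench under the chamber's centre; x from its front (robot's side, with lever grip and lid tab) to its rear, y to the left, z up.
- lid_hinge (a point): point on the guard lid's hinge axis, mid-width: 60 mm behind the chamber's centre, 110 mm above the bench. The lid turns about y. Axes: the capper's at joint 0, turning with the part.
- lid_grip (a point): grip point in the black pull tab of the guard lid (grey frame, clear pane, 120 x 130 x 8 mm). The tab is a fin 14 mm thick (y), 20 high, reaching 57 mm forward of the lid's front edge, 20 mm left of its centre line. Point: 158 mm in front of the hinge and 4 above it when shut, 38 from the lid's edge. Pinch across y; it turns in the pads. Axes: the capper's at joint 0, turning with the part.
- lid (a joint): angle of the guard lid about its hinge: 0 shut and level, grows as the front edge swings up, to 1.8. Lid 0.3 kg, no friction to speak of: falls shut from any angle under 1.5.
- setting_arm_tip (a point): free end of the setting arm: white bar 105 x 8 x 12 mm close beside the lid's left edge, before an upright dark quadrant plate (radius 70), clamped stiff on the lid's hinge axis. It points forward and up from the hinge and marks the angle for the lid, new each time. Tip 105 mm from the axis, 72 mm left of the lid's centre line. Axes: the capper's at joint 0, turning with the part.
- setting_arm (a joint): angle of the setting arm above level, 0.5 to 1.0; same zero and same sense as the lid's joint, so the lid is parallel with it when both joints read the same.
- lever_hinge (a point): centre of the lever's shaft: 20 mm behind the chamber's centre, 150 mm right of it, 92 mm above the bench. The lever turns about y. Axes: the capper's at joint 0, turning with the part.
- lever_grip (a point): centre of the lever's black grip: a roller 28 mm in diameter, 34 long, along y, on a 12 mm bar 150 mm from the shaft. At rest the lever points forward and 0.87 rad up (grip 207 mm above the bench), at the stop 0.07 rad up (103 mm). Pinch its two end faces (across y) from above; it turns between the pads. Axes: the capper's at joint 0, turning with the part.
- lever (a joint): angle of the lever: 0 at rest (up), grows as the grip is pulled forward and down, stop at 0.8. A spring drives it back to 0: 4 to 5 N at the grip at rest, about 10 N at the stop; it snaps up if let go.
- vial_rack: loose blue vial rack, 66 x 160 x 40 mm, on the bench to the left of the capper; origin centre of its underside. Bystander.
- tape_roll: loose roll of tape, 91 mm diameter, 19 mm high, on the bench to the right of the capper; origin centre of its underside. Bystander.
- syringe_10: loose syringe, 32 x 116 x 21 mm, lying in front of the capper; origin centre of its underside. Bystander.

How it is judged (in metres and radians):
On the way, in this order (a step that is already met when the one before it is completed fails the run):
1. the lever is pulled to its stop with the guard lid shut (value of joint lever above 0.74 rad and value of joint lid below 0.12 rad), for 0.1 s.
2. the lever is back up at its rest, the lid still shut (value of joint lever below 0.1 rad and value of joint lid below 0.3 rad), for 0.1 s.
At the end, for the whole second after the job is handed in: the lid stands within 0.085 rad (about 5 degrees) of the setting arm, still (under 0.1 rad/s), held by the gripper's fingers (contact over 0.3 N), and the lever is at its rest (under 0.1 rad) (angle between the x axis of lid_grip and the x axis of setting_arm_tip, either way round below 0.085 rad and value of joint lid above 0.35 rad and velocity of joint lid between -0.1 and 0.1 rad/s and contact force between the fingers and lid above 0.3 N and value of joint lever below 0.1 rad); the arm keeps its last pose, push and grip.
It fails at once if the lever flies back by its spring (faster than 1.2 rad/s on the way up, before the last 0.15 rad) (value of joint lever above 0.15 rad and velocity of joint lever below -1.2 rad/s).
It fails at once if the guard lid is open while the lever is pulled (value of joint each of lever, lid above 0.2 rad).
It fails at once if the setting arm is shifted (distance of setting_arm_tip from where it was at the start of the episode above 0.012 m).
It fails at once if the vial rack, tape roll or syringe is shifted by more than 30 mm (distance of any of vial_rack, tape_roll, syringe_10 from where it was at the start of the episode above 0.03 m).
It also fails if it takes over 58 s, if anything falls off the work surface, if the arm or the gripper's body presses on something with over 40 N, if the wrist force passes 120 N, or if a joint passes its speed limit or range.

## Working session

There is one attempt and no reset: what is moved stays moved. The work goes in short steps, each a Python script; the robot and the scene stay as the last script left them, time stands still between calls to the robot, and variables do not carry over. Pictures are saved under pics/ and viewed, at most 10 in all, crops included, and the job is handed in when it is done.

```bash
mkdir -p pics
python3 - <<'E'
from cell import *
import cv2
for n in("scene","top"):
    cv2.imwrite(f"pics/{n}0.png",get_image(n)); c=calibration(n); print(n,c)
print(state()["t"])
E
```

```text
scene {'fx': 415.99926026490914, 'fy': 415.99926026490914, 'cx': 318.2847279319312, 'cy': 199.34991615692496, 'distortion': array([0.01038842, 0.        , 0.        , 0.        , 0.        ]), 'position': array([-53.41277304, 492.34079657, 979.53970546]), 'rotation': array([[-0.62086988, -0.55991729,  0.54864672],
       [-0.78379259,  0.45569242, -0.42191657],
       [-0.01377577, -0.69198052, -0.72178472]])}
top {'fx': 368.97870378077164, 'fy': 368.97870378077164, 'cx': 319.0226089083795, 'cy': 199.7152574209724, 'distortion': array([-0.02270179,  0.        ,  0.        ,  0.        ,  0.        ]), 'position': array([ 542.76884717,   18.08100787, 1001.10691273]), 'rotation': array([[ 0.01791707, -0.99846474,  0.05241322],
       [-0.99965207, -0.01890399, -0.01839481],
       [ 0.01935738, -0.05206541, -0.99845605]])}
0.1
```

View pics/scene0.png

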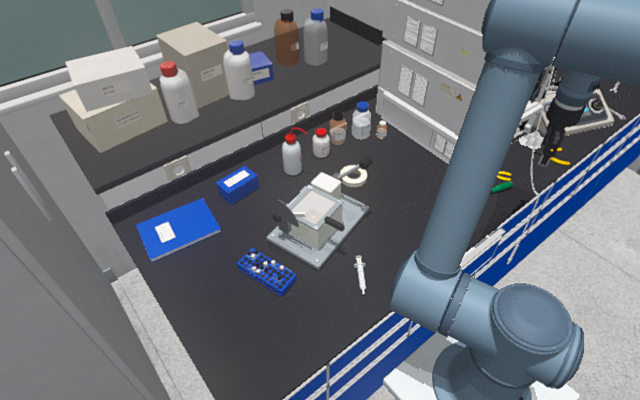

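View pics/top0.png

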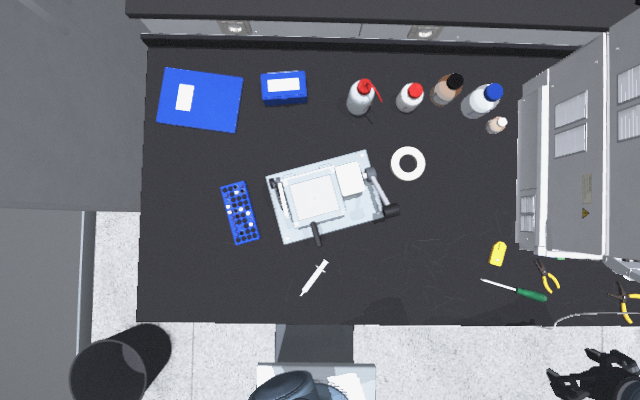

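The top view shows the capper at about (325,197), turned about 15°. The lever grip is at (391,210), the tab at (316,234), the rack at (239,212), the tape at (408,163) and the syringe at (314,278). I'll enlarge both views.

Run:
```python
import cv2
a=cv2.imread("pics/top0.png")[140:255,255:415]; cv2.imwrite("pics/t1.png",cv2.resize(a,None,fx=5,fy=5,interpolation=2))
a=cv2.imread("pics/scene0.png")[145:275,255:385]; cv2.imwrite("pics/s1.png",cv2.resize(a,None,fx=4.6,fy=4.6,interpolation=2))
```

```text
(no output)
```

View pics/t1.png

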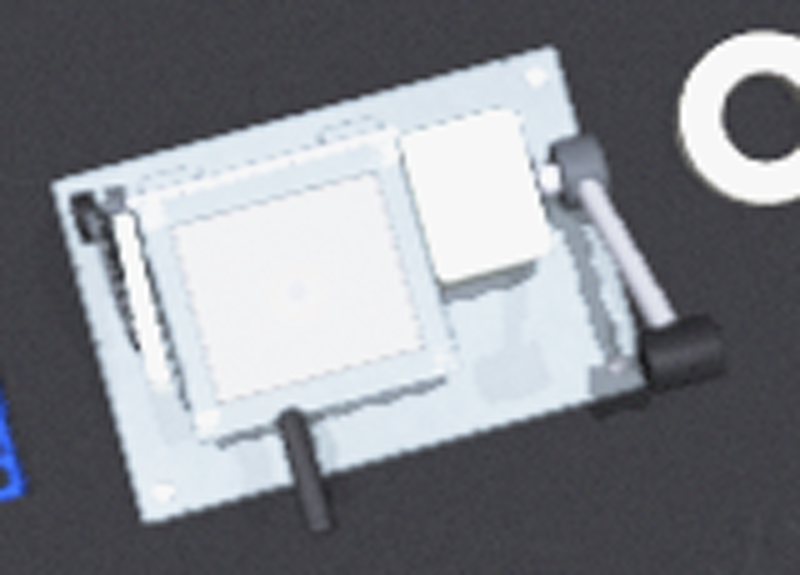

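View pics/s1.png

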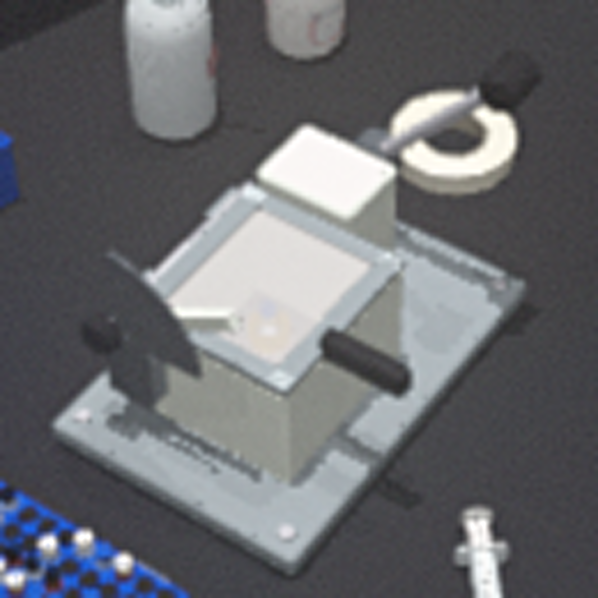

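The crops show the plate corners, the lid corners, the lever grip end on the right, and the setting-arm bar from (125,215) to (165,388) in the top crop. In the scene crop its tip is near (240,320). I'll turn these into positions.

```bash
cat > h.py <<'E'
import numpy as np, cv2
from cell import *
def ray(n,px):
    c=calibration(n);K=np.array([[c["fx"],0,c["cx"]],[0,c["fy"],c["cy"]],[0,0,1]])
    u=cv2.undistortPoints(np.array([[px]],float),K,c["distortion"])[0,0]
    return np.array(c["position"]),np.array(c["rotation"])@[u[0],u[1],1]
def onplane(n,px,nrm,d):
    o,r=ray(n,px);return o+r*(d-o@nrm)/(r@nrm)
def onz(n,px,z): return onplane(n,px,np.array([0,0,1.]),z)
T=lambda x,y:((x-2)/5+255,(y-2)/5+140)
S=lambda x,y:((x-2)/4.6+255,(y-2)/4.6+145)
E
python3 - <<'E'
from h import *
P={k:onz("top",T(*v),22)[:2] for k,v in dict(rl=(53,185),rr=(555,48),fl=(145,522)).items()}
for n,F,v in(("top",T,dict(rl=(133,200),fl=(203,438),fr=(455,375),rr=(393,130))),("scene",S,dict(rl=(148,275),fl=(283,390),fr=(403,262),rr=(255,185)))):
    L={k:onz(n,F(*p),114)[:2] for k,p in v.items()}
    C=sum(L.values())/4; print(n,"lid c",C,"sizes",[np.linalg.norm(L[a]-L[b]).round(1) for a,b in(("rl","fl"),("rr","fr"),("rl","rr"),("fl","fr"))],
     "yaw",[np.degrees(np.arctan2(*(L[a]-L[b])[::-1])).round(1) for a,b in(("rl","fl"),("rr","fr"))],[np.degrees(np.arctan2(*(L[a]-L[b])[::-1])).round(1)-90 for a,b in(("rl","rr"),("fl","fr"))])
f=lambda v:np.degrees(np.arctan2(v[1],v[0]))
print("plate",P,f(P["rl"]-P["rr"])-90,f(P["rl"]-P["fl"]),np.linalg.norm(P["rl"]-P["rr"]),np.linalg.norm(P["rl"]-P["fl"]))
S2=[onz("scene",S(*p),22)[:2] for p in((525,285),(292,572),(55,425))]
print("scene plate fr fl rl",S2,f(S2[1]-S2[0])-90,f(S2[2]-S2[1]))
print("grip top z207",onz("top",T(683,350),207),"scene",onz("scene",S(510,80),207))
print("tab tip top z114", onz("top",T(320,530),120),"scene",onz("scene",S(400,380),114))
E
```

```text
top lid c [596.46899963  14.36095472] sizes [np.float64(119.4), np.float64(122.2), np.float64(130.1), np.float64(124.8)] yaw [np.float64(17.6), np.float64(15.1)] [np.float64(16.299999999999997), np.float64(15.0)]
scene lid c [597.0294754    8.97271704] sizes [np.float64(125.7), np.float64(116.6), np.float64(102.6), np.float64(126.6)] yaw [np.float64(3.6), np.float64(14.7)] [np.float64(12.099999999999994), np.float64(15.599999999999994)]
plate {'rl': array([653.02378245, 144.33461279]), 'rr': array([ 732.35708394, -122.60876065]), 'fl': array([475.44928547,  91.38024436])} 16.551501722040626 16.605070463420866 278.4825620201993 185.30209689667774
scene plate fr fl rl [array([ 550.46130217, -170.46287005]), array([467.29324301,  97.54636811]), array([650.45137814, 145.80585518])] 17.240051157057664 14.76110858936029
grip top z207 [ 566.00785164 -153.02488958  207.        ] scene [ 564.24952996 -152.28442972  207.        ]
tab tip top z114 [479.80318963   0.89549498 120.        ] scene [483.04737815   2.37973388 114.        ]
```

Origin is about (597,13) and yaw 16.4°. The predicted grip (566,-153) and tab tip (479,-1) match what I measured. Next is the setting arm, and checking the arm can reach along the paths.

```bash
cat >> h.py <<'E'
YAW=np.radians(16.4);O=np.array([597.,13,0])
R=np.array([[np.cos(YAW),-np.sin(YAW),0],[np.sin(YAW),np.cos(YAW),0],[0,0,1]])
W=lambda x,y,z:O+R@[x,y,z]
loc=lambda p:R.T@(np.asarray(p)-O)
def tool(pitch=0,s=1):
    "tool y along capper y (s=+-1); z down, tipped by pitch about capper y (positive: tip forward-to-rear)"
    z=np.array([np.sin(pitch),0,-np.cos(pitch)]);y=np.array([0,s,0.]);x=np.cross(y,z)
    return R@np.array([x,y,z]).T
def grasp(p,pitch=0,s=1,back=19):
    "TCP pose whose grasp point is at capper-frame p"
    M=tool(pitch,s);return W(*p)+M[:,2]*back,M
lev=lambda q:np.array([20-150*np.cos(.87-q),-150,92+150*np.sin(.87-q)])
tab=lambda q:np.array([60-158*np.cos(q)-4*np.sin(q),20,110+158*np.sin(q)+4*np.cos(q)])
E
python3 - <<'E'
from h import *
n=R@[0,1,0]
for nm,F,pts in(("top",T,((165,388),(150,391),(172,383),(125,215))),("scene",S,((240,320),(243,315),(232,332),(172,316)))):
    for p in pts:
        for y in(68,72,76):
            l=loc(onplane(nm,F(*p),n,n@W(0,y,0)));d=l-[60,0,110];print(nm,p,l.round(1),"r",np.hypot(d[0],d[2]).round(1),"ang",np.arctan2(d[2],-d[0]).round(3))
# two-ray tip
(o1,r1),(o2,r2)=ray("top",T(163,386)),ray("scene",S(240,322))
A=np.stack([r1,-r2],1);t=np.linalg.lstsq(A,o2-o1,rcond=None)[0];a,b=o1+t[0]*r1,o2+t[1]*r2
l=loc((a+b)/2);print("tri",l,np.linalg.norm(a-b),np.arctan2(l[2]-110,60-l[0]))
for s in(1,-1):
  for pit in(0,.3,-.3):
    print(s,pit,[solve_ik(*grasp(lev(q),pit,s)) is not None for q in np.linspace(0,.8,5)],[solve_ik(*grasp(tab(q),pit,s)) is not None for q in np.linspace(0,1,6)])
    print([None if (j:=solve_ik(*grasp(p,pit,s))) is None else np.round(j) for p in(lev(0),lev(.8),tab(0),tab(.7))])
E
```

```text
top (165, 388) [-33.7  68.  230.1] r 152.3 ang 0.908
top (165, 388) [-32.2  72.  165.6] r 107.7 ang 0.542
top (165, 388) [-30.8  76.  101.1] r 91.3 ang -0.098
top (150, 391) [-35.3  68.  320.5] r 231.0 ang 1.146
top (150, 391) [-34.   72.  263.5] r 180.0 ang 1.022
top (150, 391) [-32.7  76.  206.6] r 133.9 ang 0.806
top (172, 383) [-31.1  68.  171.9] r 110.1 ang 0.597
top (172, 383) [-29.4  72.  102.5] r 89.7 ang -0.083
top (172, 383) [-27.8  76.   33.2] r 116.7 ang -0.719
top (125, 215) [ 46.2  68.  183.2] r 74.5 ang 1.384
top (125, 215) [ 54.3  72.  114.8] r 7.4 ang 0.696
top (125, 215) [62.4 76.  46.3] r 63.7 ang -1.608
scene (240, 320) [-31.1  68.  157.9] r 103.0 ang 0.484
scene (240, 320) [-34.3  72.  163.6] r 108.5 ang 0.517
scene (240, 320) [-37.5  76.  169.3] r 114.1 ang 0.547
scene (243, 315) [-33.5  68.  163.7] r 107.9 ang 0.521
scene (243, 315) [-36.7  72.  169.4] r 113.5 ang 0.551
scene (243, 315) [-39.8  76.  175.1] r 119.2 ang 0.578
scene (232, 332) [-24.8  68.  143.4] r 91.1 ang 0.375
scene (232, 332) [-28.   72.  149.2] r 96.3 ang 0.419
scene (232, 332) [-31.2  76.  1
[... 1097 characters left out ...]
 True]
[array([-21.,  24.,   1.,  68.,   0., 142.]), array([-25.,  23., -16.,  51.,   0., 139.]), array([ -7.,  18., -22.,  50.,   0., 157.]), array([ -5.,  17.,  -7.,  66.,   0., 158.])]
-1 0.3 [True, True, True, True, True] [True, True, True, True, True, True]
[array([-27.,  13., -17.,  48.,  12., 138.]), array([-32.,  14., -32.,  32.,  13., 133.]), array([-12.,   7., -40.,  28.,   8., 153.]), array([ -9.,   4., -26.,  44.,   7., 155.])]
-1 -0.3 [True, True, True, True, True] [True, True, True, True, True, True]
[array([-17.,  38.,  22.,  89.,  -9., 148.]), array([-19.,  35.,   1.,  70., -10., 145.]), array([ -3.,  31.,  -3.,  71.,  -6., 161.]), array([ -2.,  32.,  13.,  87.,  -5., 162.])]
```

Run:
```python
from h import *
def st(m):
    s=state();print(m,round(s["t"],2),loc(s["ee_pos"]).round(1),"F",np.round(R.T@s["force"],1),"op",round(s["opening"],3),"gf",round(s["gripper_force"],1))
p,M=grasp(lev(0),back=15)
move_straight(state()["ee_pos"]+np.array([0,0,70]))
move_pose(p+[0,0,100],M); st("above")
print(move_straight(p,speed=80,contact_N=8)); st("at")
cv2.imwrite("pics/s2.png",cv2.resize(get_image("scene")[100:300,220:460],None,fx=3,fy=3))
```

```text
above 2.54 [ -77.2 -150.4  291.3] F [-0.  -0.2 -0.5] op 1.001 gf 0.0
False
at 3.94 [ -76.3 -150.3  192.3] F [-0.   0.3 -0.5] op 1.0 gf 0.0
```

View pics/s2.png

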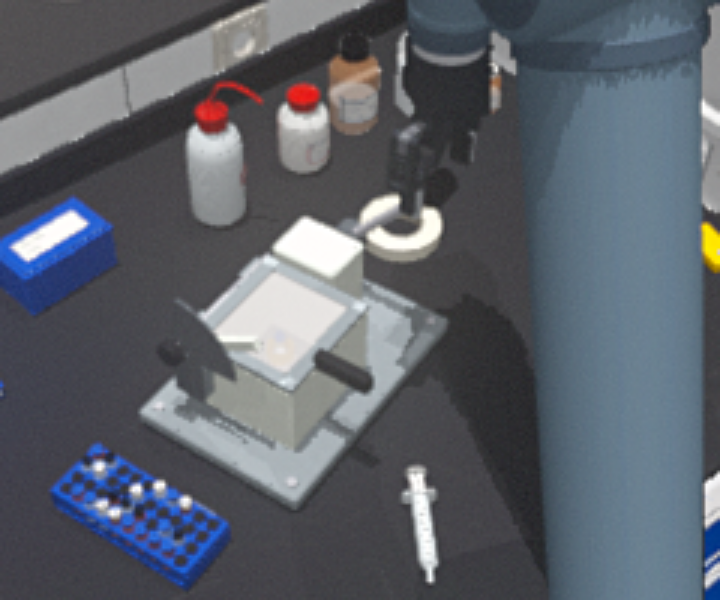

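The open fingers straddle the roller at about (430,180) and nothing is touching. Next I close and pull.

```bash
cat >> h.py <<'E'
def st(m):
    s=state();print(m,round(s["t"],2),loc(s["ee_pos"]).round(1),"F",np.round(R.T@s["force"],1),"op",round(s["opening"],3),"gf",round(s["gripper_force"],1))
E
python3 - <<'E'
from h import *
close(70); st("closed")
if state()["opening"]>.3:
    for q in np.linspace(0,.8,7)[1:]:
        move_straight(*grasp(lev(q),back=15),speed=60); st(f"{q:.2f}")
    wait(.3); st("end")
E
```

```text
closed 4.52 [ -76.6 -147.9  192.2] F [-1.1  5.8  5.7] op 0.385 gf 70.6
0.13 5.0 [ -90.1 -148.   179.9] F [-2.2  8.7 10.7] op 0.386 gf 72.8
0.27 5.48 [-103.5 -147.9  163.9] F [-3.6  7.8 12.6] op 0.386 gf 74.8
0.40 5.97 [-114.2 -147.9  146.7] F [-5.4  8.8 14. ] op 0.384 gf 77.1
0.53 6.45 [-122.7 -147.9  127.9] F [-6.8  7.7 13.5] op 0.386 gf 79.2
0.67 6.93 [-128.4 -147.9  108.3] F [-7.9  7.6 13.1] op 0.383 gf 81.4
0.80 7.42 [-131.5 -147.9   88.2] F [-7.1  7.3 12.7] op 0.388 gf 83.4
end 7.72 [-131.6 -147.9   88.2] F [-6.6  6.8 12.5] op 0.385 gf 83.4
```

No force jump yet, so the stop may not be reached. I'll press on gently until it is felt.

Run:
```python
from h import *
for q in(.83,.86,.89):
    c=move_straight(*grasp(lev(q),back=15),speed=30,contact_N=10); st(f"{q} {c}")
    if c: break
wait(.25); st("end")
```

```text
0.83 False 8.02 [-131.9 -147.9   83.8] F [-8.2  7.1 13.4] op 0.386 gf 84.1
0.86 True 8.22 [-131.9 -147.8   83.4] F [-2.3  2.4 12.4] op 0.388 gf 84.3
end 8.47 [-131.8 -147.8   83.4] F [-2.4  2.1 13.9] op 0.387 gf 84.6
```

Run:
```python
from h import *
for q in(.85,.87,.89):
    c=move_straight(*grasp(lev(q),back=15),speed=20,contact_N=15); st(f"{q} {c}")
    if c: break
wait(.2);st("end")
cv2.imwrite("pics/s3.png",cv2.resize(get_image("scene")[130:270,260:400],None,fx=4,fy=4,interpolation=2))
```

```text
0.85 True 8.68 [-131.8 -147.8   83.6] F [-1.5  1.6  9.2] op 0.387 gf 83.8
end 8.88 [-131.8 -147.9   83.5] F [-1.6  2.1  8.9] op 0.387 gf 83.9
```

View pics/s3.png

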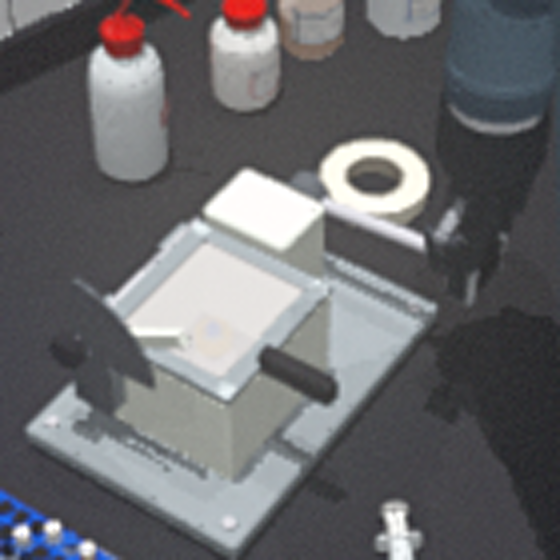

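The bar runs from (325,203) to (425,245) in the crop, nearly level. I'll compute its angle.

Run:
```python
from h import *
n=R@[0,1,0]
Q=[loc(onplane("scene",(x/4+260,y/4+130),n,n@W(0,-150,0))) for x,y in((325,203),(425,245))]
d=Q[1]-Q[0];print(Q,"elev",np.arctan2(d[2],-d[0]), "from hinge",np.arctan2(Q[1][2]-92,20-Q[1][0]))
```

```text
[array([  -0.32009487, -150.        ,   91.69703313]), array([ -89.24107986, -150.        ,   96.24993709])] elev 0.051157008125659535 from hinge 0.03888459261830114
```

The lever stands at about 0.82 of travel, so it is at the stop. Now I ease it back.

Run:
```python
from h import *
st("start")
for q in np.linspace(.83,0,6)[1:]:
    move_straight(*grasp(lev(q),back=15),speed=58); st(f"{q:.2f}")
move_straight(*grasp(lev(-.015),back=15),speed=30,contact_N=12); wait(.25); st("rest")
cv2.imwrite("pics/s4.png",get_image("scene")[130:270,260:400])
ungrasp(); st("open")
p=state()["ee_pos"]; move_straight(p+np.array([0,0,70])); st("up")
im=get_image("scene")[130:270,260:400]
cv2.imwrite("pics/s5.png",cv2.resize(im,None,fx=4,fy=4,interpolation=2))
```

```text
start 8.93 [-131.8 -147.8   83.5] F [-1.5  1.5  9.1] op 0.384 gf 83.9
0.66 9.54 [-127.1 -147.9  108.3] F [-1.6  7.8  5.3] op 0.386 gf 83.7
0.50 10.12 [-118.7 -147.9  132.1] F [2.6 7.3 2.6] op 0.392 gf 83.4
0.33 10.69 [-106.7 -147.9  154.4] F [6.6 6.7 0.6] op 0.383 gf 82.9
0.17 11.27 [ -92.2 -147.8  173.7] F [ 7.8  5.3 -4.7] op 0.383 gf 81.5
0.00 11.84 [ -77.3 -147.8  188.5] F [  5.9   3.9 -19.2] op 0.387 gf 78.6
rest 12.34 [ -77.2 -147.8  188.7] F [  4.5   2.6 -27. ] op 0.387 gf 77.6
open 12.96 [ -74.7 -150.4  194. ] F [ 0.1 -0.6 -0. ] op 0.994 gf 0.0
up 13.58 [ -74.7 -150.4  263.4] F [-0.4 -0.5 -0.1] op 1.001 gf 0.0
```

View pics/s5.png

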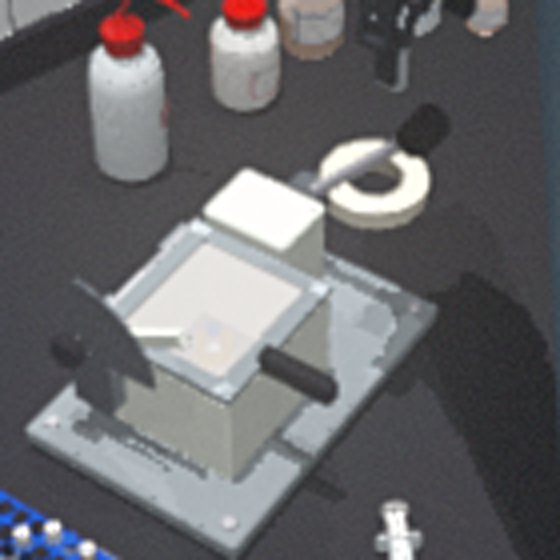

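The lever is back at rest, with the roller at (422,128) as at the start, and the lid is still shut. Now the lid tab.

Run:
```python
from h import *
p,M=grasp(tab(0)+[0,1.5,0],back=17)
p0=p.copy();p0[2]=state()["ee_pos"][2]
move_straight(p0,M); print(move_straight(p,speed=80,contact_N=8)); st("at")
close(50); st("closed")
if .08<state()["opening"]<.35:
    for q in np.linspace(0,.52,6)[1:]:
        move_straight(*grasp(tab(q)+[0,1.5,0],back=17),speed=60); st(f"{q:.2f}")
    wait(.3); st("end")
cv2.imwrite("pics/s6.png",get_image("scene")); cv2.imwrite("pics/t6.png",get_image("top"))
cv2.imwrite("pics/s6c.png",cv2.resize(cv2.imread("pics/s6.png")[140:270,260:400],None,fx=4,fy=4,interpolation=2))
cv2.imwrite("pics/t6c.png",cv2.resize(cv2.imread("pics/t6.png")[140:255,255:415],None,fx=5,fy=5,interpolation=2))
```

```text
False
at 17.17 [-97.7  21.3  97.4] F [0.9 0.1 0.7] op 0.997 gf 0.0
closed 17.82 [-98.   22.1  97.2] F [-0.8  3.3  2.5] op 0.153 gf 50.2
0.10 18.24 [-96.7  22.1 113.5] F [ 3.5  3.5 -2.8] op 0.15 gf 48.9
0.21 18.67 [-93.9  22.1 129.7] F [ 4.6  3.6 -5. ] op 0.151 gf 48.9
0.31 19.08 [-89.6  22.1 145.5] F [ 6.2  3.6 -4.4] op 0.156 gf 49.2
0.42 19.5 [-84.   22.1 160.5] F [ 7.1  3.2 -5.8] op 0.151 gf 49.4
0.52 19.92 [-77.1  22.1 174.6] F [ 7.6  3.  -8.1] op 0.152 gf 49.7
end 20.22 [-77.1  22.1 174.6] F [ 8.4  3.9 -7.5] op 0.154 gf 49.8
```

View pics/s6c.png

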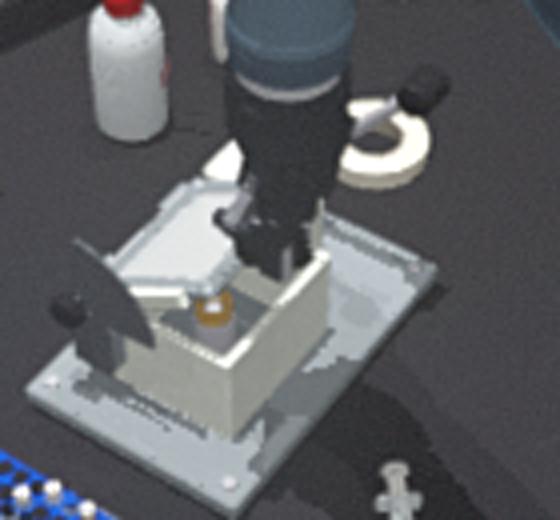

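View pics/t6c.png

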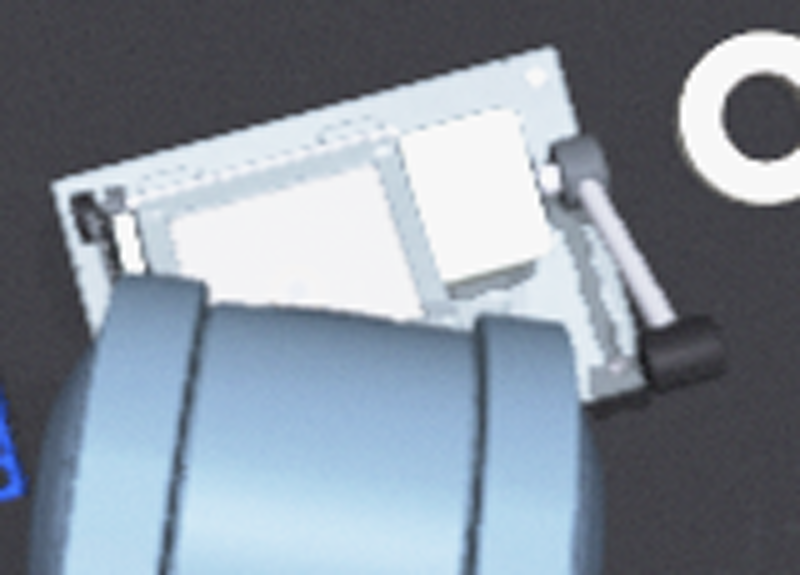

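The lid is raised with its left edge close above the setting arm, whose tip is near (188,300). For the last picture I'll put the arm before the lift and now side by side, enlarged, to compare the slopes.

Run:
```python
import cv2,numpy as np
a=cv2.imread("pics/scene0.png")[190:240,278:318];b=cv2.imread("pics/s6.png")[190:240,278:318]
cv2.imwrite("pics/cmp.png",cv2.resize(np.hstack([a,b]),None,fx=10,fy=10,interpolation=2))
```

```text
(no output)
```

View pics/cmp.png

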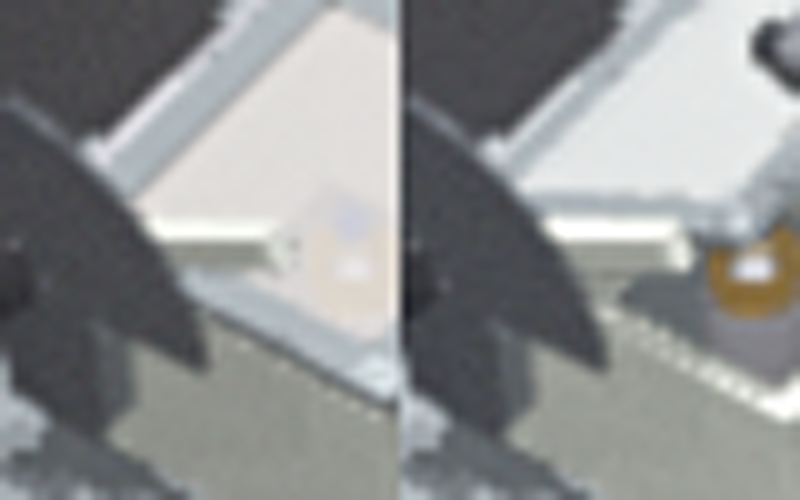

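The left half shows the bar's near side face: top edge (160,240)→(270,245), bottom edge (185,265)→(275,271), end face centred at (290,250). In the right half the lid's inner pane edge, (530,188)→(690,200), runs nearly parallel to the bar. I'll turn both into angles.

Run:
```python
from h import *
n=R@[0,1,0]
def ang(a,b,y,nm):
    q=[loc(onplane("scene",(278+(u-5)/10+.5,190+(v-5)/10+.5),n,n@W(0,y,0))) for u,v in(a,b)]
    d=q[1]-q[0];print(nm,np.arctan2(d[2],-d[0]).round(3),q[0].round(),q[1].round())
ang((160,240),(270,245),76,"side top");ang((185,265),(275,271),76,"side bot");ang((150,215),(280,228),68,"top far")
ang((150,240),(285,243),76,"side top R");ang((155,215),(290,222),68,"far R")
for y in(50,55): ang((130,188),(290,200),y,"lid pane edge")
ang((130,192),(330,218),65,"lid outer?")
# end face center radius
for u,v in((290,250),(285,250),(295,250)):
    l=loc(onplane("scene",(278+u/10,190+v/10),n,n@W(0,72,0)));print("tip",l.round(1),np.hypot(l[0]-60,l[2]-110),np.arctan2(l[2]-110,60-l[0]))
# predicted tip pixels of arm vs angle: end-face centre
c=calibration("scene");K=np.array([[c["fx"],0,c["cx"]],[0,c["fy"],c["cy"]],[0,0,1]]);Rc=np.array(c["rotation"])
def pix(p): 
    x,_=cv2.projectPoints(np.array([Rc.T@(W(*p)-c["position"])]),np.zeros(3),np.zeros(3),K,c["distortion"]);return (x[0,0]-[278,190])*10
for a in(.5,.55,.6,.65):print(a,pix((60-105*np.cos(a),72,110+105*np.sin(a))).round())
for q in(.45,.5,.55,.6):print("lid FL corner top",q,(pix((60-120*np.cos(q)-4*np.sin(q),65,110+120*np.sin(q)+4*np.cos(q)))+[400,0]).round())
print("chamber FL corner pred",pix((-60,65,106)).round(),"lid shut FL",pix((-60,65,114)).round())
```

```text
side top 0.527 [  6.  76. 142.] [-32.  76. 164.]
side bot 0.514 [ -2.  76. 137.] [-33.  76. 155.]
top far 0.474 [ 16.  68. 139.] [-29.  68. 162.]
side top R 0.547 [ 10.  76. 140.] [-37.  76. 168.]
far R 0.516 [ 14.  68. 140.] [-32.  68. 166.]
lid pane edge 0.491 [ 39.  50. 120.] [-18.  50. 150.]
lid pane edge 0.491 [ 34.  55. 127.] [-22.  55. 157.]
lid outer? 0.442 [ 25.  65. 140.] [-43.  65. 172.]
tip [-35.1  72.  160.7] 107.70887176116818 0.4896695202567195
tip [-33.4  72.  159.6] 105.72217234332246 0.4882042093335684
tip [-36.7  72.  161.7] 109.69052637489786 0.49107808978605594
0.5 [281. 246.]
0.55 [273. 230.]
0.6 [263. 215.]
0.65 [253. 199.]
lid FL corner top 0.45 [751. 244.]
lid FL corner top 0.5 [742. 227.]
lid FL corner top 0.55 [733. 209.]
lid FL corner top 0.6 [723. 191.]
chamber FL corner pred [386. 407.] lid shut FL [386. 388.]
```

The arm is at about 0.51 rad, the lid at about 0.51 rad and held still, and the lever is at rest. Handing in.

Run:
```python
from h import *
st("final"); print(finish_job())
```

```text
final 20.32 [-77.1  22.1 174.6] F [ 8.4  2.6 -7. ] op 0.158 gf 49.8
the job is handed in; nothing more can be done
None
```

The job is handed in at 20.3 s (verdict not shown): I pulled the lever to its stop and eased it back to rest in about 2.9 s, and the gripper is holding the lid at about 0.51 rad, matching the setting arm at about 0.51 rad; nothing beside the capper was touched.

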